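# Put the spare nebuliser away in its hinged case and close the lid

### The arm

A 6-joint arm with a two-finger parallel gripper is mounted at the origin on a cart in front of the work surface, level with it; the furniture and walls round the work are solid. World frame = base frame: x ahead of the robot, y to its left, z up, the work surface at z = 0. Lengths are in m, angles in rad, forces in N, time in s.
With the tool pointing down it reaches from about 0.4 to 0.825 m from the base axis. Payload 7 kg.
Tool frame: the origin (TCP) lies on the centre line of the jaws, within the pads' length; the fingertips stand tip_reach ahead of it and the grasp point (between the pads) is the TCP (tip_reach is the distance from the TCP to the fingertips, in m); z points along the fingers, y is the line along which they close (so a half turn about z gives the same grasp; the last joint's range is limited). The gripper opens to 88 mm and grips with 3 to 60 N. Pads are 19 mm wide; open, the fingers measure 130 mm over their backs; the gripper's body (78 mm by 193 mm) begins 47 mm behind the grasp point.
Start: joints at [-1.044, 0.359, 0.012, 0, -1.224, -0.288], TCP at [0.16, -0.656, 0.246] pointing down, gripper open.
Joint ranges: [-3.07, 3.07], [-1.43, 2.12], [-1.02, 1.25], [-3.03, 1.67], [-3.05, -0], [-3.03, 3.03]. Speed limits (rad/s): [2.39, 2.39, 3.01, 3.14, 3.14, 3.14].

### API

Orientations are given as [roll, pitch, yaw] about the fixed x, y, z axes, in that order (R = Rz(yaw) Ry(pitch) Rx(roll)).
In Python, from station import get_state, grab_frame, calibration, job_done, find_in, mark_of, tip_reach gives the robot as it stands.
- The arm moves only by the shell command python3 -m handwheel 'ROWS' [OPENING] [FORCE]. ROWS is JSON, a list of rows, each an object with "delta_pos": the shift along the world's x, y, z in units of 30 mm (1.0 is 30 mm), a list of three; "dr": the turn, a rotation vector about the world's x, y, z in degrees, a list of three. In form: [{"delta_pos": [tx, ty, tz], "dr": [rx, ry, rz]}, ...]. A call has 1 to 10 rows; each row shifts and turns the commanded pose from where the row before left it; what a row does not reach is not made up. A row lasts 1/10 s, in which the tool goes at most 50 mm and 8.59 degrees, less where a joint would pass 70% of its speed; a pose out of reach is approached as far as the arm can. A call is refused whole if a number of a shift passes 1 or a number of a turn 8.59, either way. A call with a gripper value outside its range is refused whole. OPENING is the closure, from -1 (fully open) to 1 (shut), set as the call begins (- or left out, the last holds). The fingers move at their own pace and stop on an object; FORCE is the grip in N (left out, the last holds). Time passes only in rows, so rows that do not move let the fingers close. It gives the time, the measured TCP pose, the force, the opening and the grip force at its end, in the units of the state.
- get_state(): the state, without advancing time (a new reading comes with each control period).
- grab_frame(name): name is "scene" or "side" or "wrist"; returns the picture (400x640x3 uint8, red, green, blue); there is no depth.
- calibration(name): a dict with "fx", "fy", "cx", "cy" (pixels), "extrinsics" (4x4, takes a point from world to camera coordinates). Camera axes: x right, y down, z forward; pixel columns grow to the right and rows downward; lengths in m; the calibration is good to about 2 mm. A picture is of the moment at which its call begins: read the wrist's pose just before it. calibration takes no time and is no camera call; for the wrist camera it gives the pose at the moment of the call.
- job_done(): hands the job in; it is judged then, once.
Trained networks look in the newest picture that a camera, given by its name, has taken for a name from the list of things; names that differ only in an ending like _2 or _b are one class to them, and where a whole thing is asked for, a point or a joint stands for the part that bears it (a point fixed in the world has none). Each returns a list of dicts, best first, with "conf" (0 to 1); they miss things now and then, are a little off and sometimes report something else, mostly with a low value. They report only what shows in the picture. A call takes as long as a camera call. They do not tell look-alikes from the thing itself.
- find_in(camera, query): "location" ([column, row] in pixels, amid what is visible of it).
- mark_of(camera, query): "location" ([column, row] in pixels: a listed point, or the origin of a listed thing).
The state is a dict: "t": time; "q": joint angles; "qd": joint speeds; "joint_efforts": joint torques, N m; "eef_pos": TCP position; "ee_rot": TCP orientation; "force": force on the tool from outside, world axes, zero at the start; "moment": the same for the moment, N m; "width": finger opening in m; "gripper_force": force on a finger pad.
Only numpy, scipy, OpenCV 4.12 (cv2) and the standard library are available. Lean on these libraries where they do the work, as an engineer would, in place of code of your own. Each camera call takes 0.05 s, during which the arm holds its last target. There are 200 camera calls.

### The job

Take the white nebuliser off the sloping drying stand and lay it, without dropping it, in the two notched saddles of the open grey case, centred and flat along the case so that nothing stands above the rim. Let go of it, then close the lid fully. Leave the tweezers in the case and the other things on the worktop as they are.

Things in the scene. Friction and masses are not known exactly. Their poses are not given: they have to be found in the camera images.
- nebuliser: Slender white tube, loose, 20 to 45 g: a bar 84 mm long, 14 x 14 mm thick, long axis its own y; own z is up when it lies flat. A side arm (looks only) sticks out 15 mm to its own +x. Origin on the underside: the bar spans x -14 to 0, y -42 to 42, z 0 to 14 mm. At the start it slopes 30 degrees on the stand, +y end high and away from the robot. In the case it may lie either way round.
- neb_mid (a point): Middle of the nebuliser's bar; axes as the nebuliser's.
- neb_end_a (a point): Centre of the nebuliser's end face at its own +y (the upper end at the start).
- neb_end_b (a point): Centre of the nebuliser's end face at its own -y (the lower end at the start).
- stand: Fixed aluminium drying stand, foot 130 x 90 x 8 mm; origin on the worktop, x points away from its open front, which faces the robot. A rest 26 mm wide, sloping up 30 degrees toward +x, carries the bar in two notched supports 30 mm either side of its middle (10 mm long, cheeks to the bar's mid-height); between them the bar is free, 15 mm above the plate. A foot stop at the low end rises to the bar's axis.
- stand_rest (a point): Middle of the bar's place, 85 mm above the worktop. A clear guard covers it: roof 86 mm wide, underside 244 mm above the worktop, from 15 mm in front of this point (stand -x) to 80 mm behind it; back wall at 76 to 80 mm. So the tool must lean back toward the robot (best square to the bar, 30 degrees from vertical), and draw the bar out up and toward the robot.
- case: Fixed plain grey hinged case, 98 x 176 mm (x by y), 52 mm high when shut; origin at the centre of its underside on the worktop, +x to the hinge side, away from the robot. Floor 2 mm, walls 3 mm, inside x -46 to 46, y -85 to 85 mm, rim 32 mm up. A black insert in it has two notched saddles, at x = -8, y = -32 and +32 mm, for the nebuliser's bar to lie across, along y.
- case_bed (a point): Where the bar's middle belongs: case x = -8, y = 0, 19 mm above the worktop; axes as the case's. Saddles: 10 mm long in y, about 35 mm wide in x, tops 22 mm above the worktop; notch 20 mm wide with flared mouth, notch floor 12 mm above the worktop. Between the saddles (54 mm) the floor is 4 mm above the worktop.
- case_rim (a point): Centre of the rim plane of the case's bottom half, 32 mm above the worktop; axes as the case's.
- case_hinge (a point): Middle of the lid's hinge line (along the case's y), at case x = 51 mm, 32 mm above the worktop.
- case_lid (a joint): Lid angle in rad: 0 shut, 1.57 upright, 1.92 at its stop leaning back. The hinge is stiff: the lid stays where it is left and needs about 1 to 3 N at its edge to swing.
- lid_edge (a point): Middle of the lid's outer front edge, 100 mm from the hinge, 52 mm above the worktop when shut. The lid is a shell 20 mm deep, 176 mm wide; its outer face lies 20 mm from the hinge line: the top when shut, the side away from the robot when open.
- tweezers: Steel tweezers, 9 x 120 x 9 mm, loose in the case along its back wall; origin at the middle of the underside, long axis y.
- stapler: Bystander: dark stapler, 34 x 145 x 46 mm; origin at the middle of its underside.
- o_ring_box: Bystander: small plastic box, 64 x 96 x 28 mm; origin at the middle of its underside.
- timer: Bystander: white square timer, 64 x 64 x 23 mm; origin at the middle of its underside.
- label_roll: Bystander: white roll of labels lying flat, 56 mm across, 30 mm high; origin at the middle of its underside.
- marker: Bystander: marker pen, 12 x 138 x 13 mm; origin at the middle of its underside.
Mind the look-alikes: they are no part of the job. Leave any red look-alike of the tweezers alone.

How it is judged:
On the way, in this order (a step that is already met when the one before it is completed fails the run):
1. the nebuliser is set down in the saddles by hand: still held by the fingers, level to 11 degrees along the case and at most 10 mm above its seat, lid open (x of neb_mid in the frame of case_bed between -0.009 and 0.009 m and y of neb_mid in the frame of case_bed between -0.015 and 0.015 m and z of neb_mid in the frame of case_bed between -0.005 and 0.01 m and angle between the y axis of nebuliser and the y axis of case, either way round below 0.2 rad and angle between nebuliser's own z axis and vertical below 0.2 rad and contact force between the fingers and nebuliser above 0.2 N and value of joint case_lid above 1 rad), for 0.05 s.
2. it lies released in both saddles, both ends below the rim, with the lid still open (x of neb_mid in the frame of case_bed between -0.006 and 0.006 m and y of neb_mid in the frame of case_bed between -0.011 and 0.011 m and z of neb_mid in the frame of case_bed between -0.004 and 0.004 m and angle between the y axis of nebuliser and the y axis of case, either way round below 0.12 rad and z of each of neb_end_a, neb_end_b in the frame of case_rim below -0.004 m and contact force between the fingers and nebuliser below 0.05 N and value of joint case_lid above 1 rad and linear speed of nebuliser below 0.03 m/s), for 0.2 s.
At the end, for the whole second after the job is handed in: Nebuliser at rest in both saddles, within 0.12 rad of the case's length, its middle within 6 mm across, 11 mm along and 4 mm in height of its place, end centres 4 mm or more under the rim; lid shut to 0.05 rad; tweezers in the back half of the case (x of neb_mid in the frame of case_bed between -0.006 and 0.006 m and y of neb_mid in the frame of case_bed between -0.011 and 0.011 m and z of neb_mid in the frame of case_bed between -0.004 and 0.004 m and angle between the y axis of nebuliser and the y axis of case, either way round below 0.12 rad and z of each of neb_end_a, neb_end_b in the frame of case_rim below -0.004 m and contact force between the fingers and nebuliser below 0.05 N and value of joint case_lid below 0.05 rad and linear speed of nebuliser below 0.02 m/s and x of tweezers in the frame of case between 0 and 0.044 m and z of tweezers in the frame of case between -0.003 and 0.012 m); the robot touches nothing.
It fails at once if a bystander is shifted more than 40 mm (distance of any of stapler, o_ring_box, timer, label_roll, marker from where it was at the start of the episode above 0.04 m).
It fails at once if the tweezers are shifted more than 30 mm (distance of tweezers from where it was at the start of the episode above 0.03 m).
It fails at once if the nebuliser falls to the worktop or beyond (height (world z) of neb_mid below 0.012 m).
It also fails if it takes over 61 s, if anything falls off the work surface, if the arm or the gripper's body presses on something with over 40 N, if the wrist force passes 120 N, or if a joint passes its speed limit or range.

## Working session

There is one attempt and no reset: what is moved stays moved. The work goes in short steps, Python scripts to look and compute and a shell command to move; the robot and the scene stay as the last step left them, time stands still between calls to the robot, and variables do not carry over. Pictures are saved under pics/ and viewed, at most 10 in all, crops included, and the job is handed in when it is done.

```bash
mkdir -p pics; cat > h.py <<'E'
import numpy as np, cv2
from station import *
def snap(c,name=None):
    cal=calibration(c); im=grab_frame(c)
    if name: cv2.imwrite(f'pics/{name}.png',cv2.cvtColor(im,cv2.COLOR_RGB2BGR))
    return im,cal
def proj(cal,P):
    E=np.array(cal['extrinsics']);p=E[:3,:3]@np.array(P)+E[:3,3]
    return [cal['fx']*p[0]/p[2]+cal['cx'],cal['fy']*p[1]/p[2]+cal['cy']]
def ray(cal,uv):
    E=np.array(cal['extrinsics']);R=E[:3,:3];o=-R.T@E[:3,3]
    d=R.T@np.array([(uv[0]-cal['cx'])/cal['fx'],(uv[1]-cal['cy'])/cal['fy'],1]);return o,d/np.linalg.norm(d)
def onz(cal,uv,z):
    o,d=ray(cal,uv);return o+d*(z-o[2])/d[2]
def tri(rs):
    A=0;b=0
    for o,d in rs:
        M=np.eye(3)-np.outer(d,d);A=A+M;b=b+M@o
    p=np.linalg.solve(A,b);return p,[round(float(np.linalg.norm((np.eye(3)-np.outer(d,d))@(p-o)))*1000,1) for o,d in rs]
E
python3 - <<'E'
from h import *
np.set_printoptions(precision=4,suppress=True)
s=get_state();print(s['eef_pos'],s['ee_rot'],s['width'],tip_reach if not callable(tip_reach) else tip_reach(),s['t'])
cals={}
for c in ['scene','side']:
    im,cals[c]=snap(c,c+'0')
D={}
for q in ['neb_mid','neb_end_a','neb_end_b','stand','stand_rest','case','case_bed','case_rim','case_hinge','lid_edge','tweezers']:
    rs=[]
    for c in cals:
        r=mark_of(c,q); print(q,c,[(np.round(x['location'],1).tolist(),round(x['conf'],2)) for x in r[:3]])
        if r: rs.append(ray(cals[c],r[0]['location']))
    if len(rs)>1: print('   ',*tri(rs))
print(get_state()['t'])
E
```

```text
[ 0.1595 -0.6554  0.2446] [ 3.1399 -0.0002 -2.9029] 0.08732188474975738 0.019 0.0
neb_mid scene [([330.1, 177.7], 0.62), ([340.6, 187.2], 0.21)]
neb_mid side [([327.9, 162.9], 0.59)]
    [ 0.5003 -0.1196  0.1083] [6.8, 6.8]
neb_end_a scene [([324.2, 167.2], 0.64), ([341.8, 186.6], 0.51)]
neb_end_a side [([319.7, 157.4], 0.6), ([338.5, 175.5], 0.53)]
    [ 0.5344 -0.1257  0.1213] [1.2, 1.2]
neb_end_b scene [([324.2, 167.2], 0.64), ([341.8, 186.6], 0.51)]
neb_end_b side [([319.7, 157.4], 0.6), ([338.5, 175.5], 0.53)]
    [ 0.5344 -0.1257  0.1213] [1.2, 1.2]
stand scene [([326.6, 192.0], 0.83)]
stand side [([323.8, 192.1], 0.94)]
    [ 0.5252 -0.1341  0.0045] [2.7, 2.7]
stand_rest scene [([328.7, 173.7], 0.93)]
stand_rest side [([326.8, 191.6], 0.5)]
    [ 0.5512 -0.175   0.0107] [36.0, 36.0]
case scene [([253.1, 230.8], 0.91), ([331.3, 176.8], 0.17)]
case side [([261.7, 251.9], 0.64)]
    [0.5153 0.1999 0.0335] [1.2, 1.2]
case_bed scene [([260.4, 228.0], 0.69), ([338.8, 187.4], 0.32)]
case_bed side [([263.1, 247.9], 0.58)]
    [ 0.546   0.1513 -0.0065] [3.1, 3.1]
case_rim scene [([254.1, 226.4], 0.81), ([251.4, 224.9], 0.59)]
case_rim side [([258.6, 245.2], 0.96), ([327.8, 164.1], 0.48)]
    [0.534  0.1834 0.0315] [3.2, 3.2]
case_hinge scene [([241.7, 216.5], 0.74), ([256.9, 229.0], 0.53)]
case_hinge side [([238.6, 236.9], 0.85), ([328.0, 260.9], 0.57)]
    [0.576  0.2018 0.0557] [1.9, 1.9]
lid_edge scene [([232.9, 190.5], 0.86)]
lid_edge side [([223.5, 202.4], 0.76), ([258.2, 245.0], 0.18)]
    [0.6042 0.2063 0.1507] [1.1, 1.1]
tweezers scene [([217.8, 273.9], 0.69), ([251.5, 223.1], 0.48)]
tweezers side [([242.2, 326.5], 0.62)]
    [0.4359 0.3873 0.0277] [1.7, 1.7]
1.2
```

View pics/scene0.png

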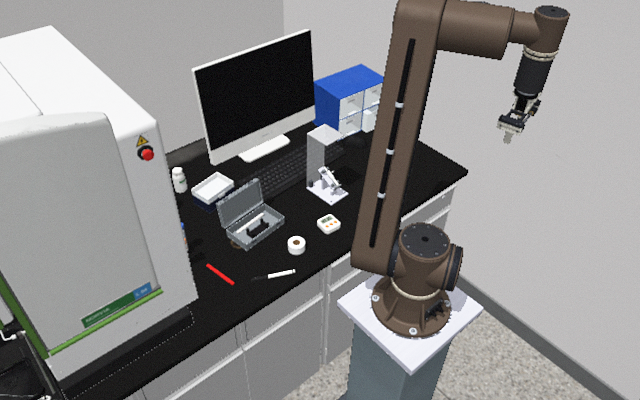

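View pics/side0.png

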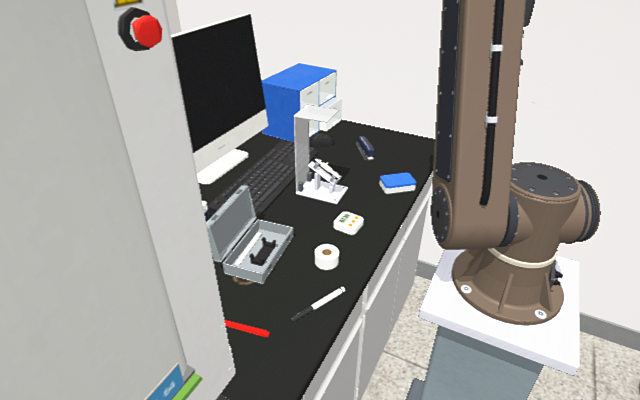

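The stand (about (327,190) in scene) and the open case (about (252,228)) are clear; the red look-alike is at (217,272). I'll go nearer for wrist views.

```bash
python3 -m handwheel '[{"delta_pos":[0.4,1,0.3],"dr":[0,0,0]},{"delta_pos":[0.4,1,0.3],"dr":[0,0,0]},{"delta_pos":[0.4,1,0.3],"dr":[0,0,0]},{"delta_pos":[0.4,1,0.3],"dr":[0,0,0]},{"delta_pos":[0.4,1,0.3],"dr":[0,0,0]},{"delta_pos":[0.4,1,0.3],"dr":[0,0,0]},{"delta_pos":[0.4,1,0.3],"dr":[0,0,0]},{"delta_pos":[0.4,1,0.3],"dr":[0,0,0]},{"delta_pos":[0.4,1,0.3],"dr":[0,0,0]},{"delta_pos":[0.4,1,0.3],"dr":[0,0,0]}]' -1 10
python3 -m handwheel '[{"delta_pos":[0.4,1,0],"dr":[0,0,0]},{"delta_pos":[0.4,1,0],"dr":[0,0,0]},{"delta_pos":[0.4,1,0],"dr":[0,0,0]},{"delta_pos":[0.4,1,0],"dr":[0,0,0]},{"delta_pos":[0.4,1,0],"dr":[0,0,0]},{"delta_pos":[0.4,1,0],"dr":[0,0,0]},{"delta_pos":[0.4,1,0],"dr":[0,0,0]},{"delta_pos":[0.4,1,0],"dr":[0,0,0]},{"delta_pos":[0,0,0],"dr":[0,0,0]}]'
python3 - <<'E'
from h import *
np.set_printoptions(precision=4,suppress=True)
cal=calibration('wrist');E=np.array(cal['extrinsics']);print('cam',-E[:3,:3].T@E[:3,3],'fwd',E[2,:3],'right',E[0,:3],cal['fx'])
snap('wrist','w1')
for q in ['neb_mid','neb_end_a','neb_end_b','stand','stand_rest']:
    print(q,[(np.round(x['location'],1).tolist(),round(x['conf'],2)) for x in mark_of('wrist',q)[:3]])
E
```

```text
t: 2.2
eef_pos: [0.2798, -0.3546, 0.3361]
ee_rot: [-3.141, 0.001, -2.903]
force: [0.6, 0.3, 0.1]
width: 0.0875
gripper_force: 0.0
t: 3.1
eef_pos: [0.3766, -0.1134, 0.3358]
ee_rot: [3.141, 0.001, -2.899]
force: [-0.2, -0.7, -0.7]
width: 0.0876
gripper_force: 0.0
cam [ 0.2948 -0.1336  0.4753] fwd [ 0.3012  0.0743 -0.9507] right [-0.2396  0.9709 -0.    ] 286.819536708049
neb_mid [([280.9, 251.7], 0.85)]
neb_end_a [([291.6, 223.9], 0.75), ([280.6, 280.7], 0.73)]
neb_end_b [([291.6, 223.9], 0.75), ([280.6, 280.7], 0.73)]
stand [([288.5, 234.1], 0.73)]
stand_rest [([284.7, 256.1], 0.91)]
```

View pics/w1.png

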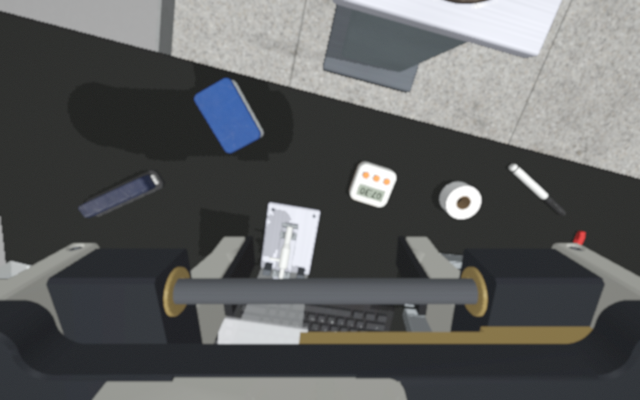

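The wrist view shows the stand at about (290,240), its front foot edge from (266,204) to (320,209), the bar from (291,224) (low end) to (281,281) (high end).

```bash
python3 - <<'E'
from h import *
np.set_printoptions(precision=4,suppress=True)
w,s,d=[calibration(c) for c in ['wrist','scene','side']]
T=lambda a,b,c:print(*tri([ray(w,a),ray(s,b),ray(d,c)]))
T([291.6,223.9],[341.8,186.6],[338.5,175.5])
T([280.6,280.7],[324.2,167.2],[319.7,157.4])
T([280.9,251.7],[330.1,177.7],[327.9,162.9])
T([288.5,234.1],[326.6,192.0],[323.8,192.1])
a=onz(w,[266,204],.008);b=onz(w,[320,209],.008);print(a,b,np.linalg.norm(a-b),np.degrees(np.arctan2(*(a-b)[:2][::1])))
for n,uv,z in [('st',[288.5,234.1],0),('rest',[284.7,256.1],.085),('mid',[280.9,251.7],.085),('a',[280.6,280.7],.106),('b',[291.6,223.9],.064)]: print(n,onz(w,uv,z))
E
python3 -c "
import cv2;im=cv2.imread('pics/w1.png')[190:300,230:360];cv2.imwrite('pics/w1c.png',cv2.resize(im,None,fx=5,fy=5,interpolation=cv2.INTER_CUBIC))"
```

```text
[ 0.4764 -0.1487  0.0624] [2.9, 8.5, 7.7]
[ 0.5456 -0.1407  0.1098] [2.5, 4.2, 3.9]
[ 0.5176 -0.1478  0.0852] [5.1, 10.6, 9.3]
[ 0.5319 -0.1467 -0.0072] [4.2, 6.0, 1.9]
[ 0.474  -0.1974  0.008 ] [ 0.461  -0.1049  0.008 ] 0.09343851299584721 172.02292880532858
st [ 0.5245 -0.1488  0.    ]
rest [ 0.5207 -0.145   0.085 ]
mid [ 0.5147 -0.152   0.085 ]
a [ 0.5504 -0.1425  0.106 ]
b [ 0.4752 -0.1459  0.064 ]
```

View pics/w1c.png

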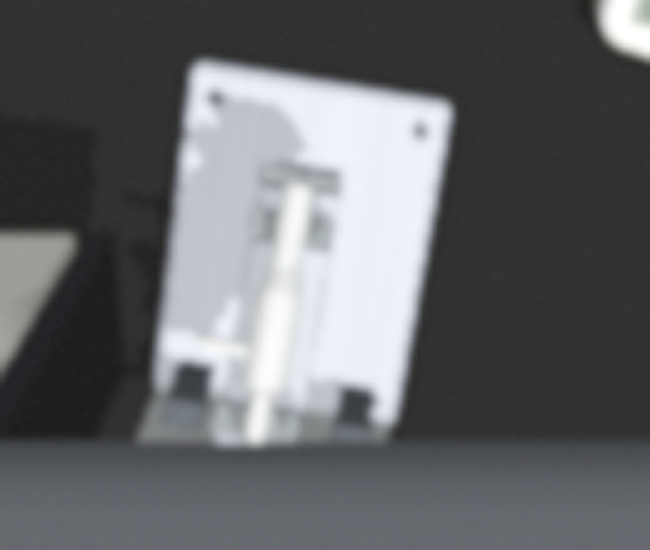

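```bash
python3 - <<'E'
from h import *
np.set_printoptions(precision=4,suppress=True)
w=calibration('wrist')
P=[onz(w,u,.008) for u in ([268.4,202],[320.4,210],[261,267],[310,274])]
fl,fr,bl,br=P;print(P)
ang=lambda v:np.degrees(np.arctan2(v[1],v[0]))
print(np.linalg.norm(fl-fr),ang(bl-fl),ang(br-fr),ang(fr-fl)-90)
# bar edges top: low end and upper
L=onz(w,[289.6,227],.071);U=onz(w,[283.2,265],.09)
print(L,U,ang(U-L))
th=np.radians((ang(bl-fl)+ang(br-fr)+ang(fr-fl)-90)/3);ex=np.array([np.cos(th),np.sin(th),0])
print('stand',(fl+fr)/2+.065*ex)
E
```

```text
[array([ 0.4694, -0.1941,  0.008 ]), array([ 0.4626, -0.1038,  0.008 ]), array([ 0.5982, -0.185 ,  0.008 ]), array([ 0.5914, -0.0934,  0.008 ])]
0.09050646978849669 4.0070317641455215 4.641317890595364 4.293416343129493
[ 0.4779 -0.1476  0.071 ] [ 0.5333 -0.1441  0.09  ] 3.6220434770736185
stand [ 0.5309 -0.1441  0.008 ]
```

Stand: yaw about 4.3°, bar middle near (0.515, -0.146, 0.085). Now lean the tool 30° and look at the case with the empty gripper, to check lid angle and clearance.

```bash
python3 -m handwheel '[{"delta_pos":[0,1,0],"dr":[0,0,-4.8]},{"delta_pos":[0,1,0],"dr":[0,0,-4.8]},{"delta_pos":[0,1,0],"dr":[0.56,-7.5,0]},{"delta_pos":[0,1,0],"dr":[0.56,-7.5,0]},{"delta_pos":[0,1,0],"dr":[0.56,-7.5,0]},{"delta_pos":[0,1,0],"dr":[0.56,-7.5,0]},{"delta_pos":[0,1,0],"dr":[0,0,0]},{"delta_pos":[0,1,0],"dr":[0,0,0]},{"delta_pos":[0,0,0],"dr":[0,0,0]}]'
python3 - <<'E'
from h import *
np.set_printoptions(precision=4,suppress=True)
cal=calibration('wrist');snap('wrist','w2')
im=cv2.imread('pics/w2.png');cv2.imwrite('pics/w2c.png',cv2.resize(im[100:340,130:450],None,fx=2.4,fy=2.4,interpolation=cv2.INTER_CUBIC))
cs,cd=calibration('scene'),calibration('side')
for q in ['case','case_bed','case_rim','case_hinge','lid_edge','tweezers']:
    print(q,[(np.round(x['location'],1).tolist(),round(x['conf'],2),onz(cal,x['location'],dict(case=0,case_bed=.019,case_rim=.032,case_hinge=.032,lid_edge=.12,tweezers=.004)[q])) for x in mark_of('wrist',q)[:3]])
E
```

```text
t: 4.3
eef_pos: [0.375, 0.1012, 0.336]
ee_rot: [-3.125, 0.427, -3.068]
force: [-0.4, -0.1, -1.0]
width: 0.0878
gripper_force: 0.0
case [([365.3, 172.5], 0.72, array([ 0.5598,  0.1832, -0.    ])), ([360.8, 163.3], 0.69, array([0.5398, 0.1718, 0.    ]))]
case_bed [([362.7, 166.1], 0.84, array([0.5322, 0.1725, 0.019 ]))]
case_rim [([363.1, 173.8], 0.97, array([0.539 , 0.1732, 0.032 ]))]
case_hinge []
lid_edge [([366.9, 247.4], 0.61, array([0.6294, 0.1866, 0.12  ]))]
tweezers [([493.7, 129.8], 0.89, array([0.4547, 0.376 , 0.004 ])), ([356.5, 178.0], 0.86, array([0.5709, 0.1681, 0.004 ])), ([240.0, 75.0], 0.52, array([ 0.3967, -0.0256,  0.004 ]))]
```

View pics/w2c.png

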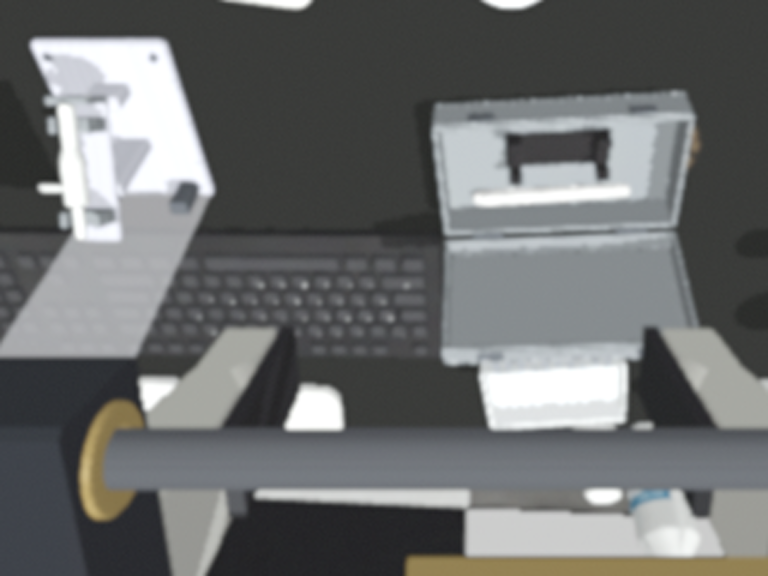

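Case in the crop: front rim corners (435,103) and (690,92), hinge line (443,235) to (688,228), lid top edge at row ~350; tweezers lie along the back wall.

```bash
python3 - <<'E'
from h import *
np.set_printoptions(precision=4,suppress=True)
cal=calibration('wrist');s=get_state();print(s['t'],s['eef_pos'],s['ee_rot'],s['q'])
o=lambda u:[u[0]/2.4+130,u[1]/2.4+100]
fl,fr,bl,br=[onz(cal,o(u),.032) for u in ([433,103],[691,92],[443,235],[688,228])]
print(fl,fr,bl,br,np.linalg.norm(fl-fr),np.linalg.norm(bl-br))
ang=lambda v:np.degrees(np.arctan2(-v[0],v[1]))
print(ang(fr-fl),ang(br-bl))
th=np.radians((ang(fr-fl)+ang(br-bl))/2);ex=np.array([np.cos(th),np.sin(th),0])
C=(fl+fr)/2+.049*ex;H=C+.051*ex;print('case',C,np.degrees(th),'hinge',H,'bed',C-.008*ex, 'back mid-based',(bl+br)/2-.05*ex)
for nm,c,uv in [('w',cal,[366.9,247.4]),('s',calibration('scene'),[232.9,190.5]),('d',calibration('side'),[223.5,202.4])]:
    best=min((np.linalg.norm(np.subtract(proj(c,H+ex*(-.1*np.cos(p)+.02*np.sin(p))+np.array([0,0,.1*np.sin(p)+.02*np.cos(p)])),uv)),p) for p in np.arange(1,2.2,.01));print(nm,best)
for nm,c in [('s',calibration('scene')),('d',calibration('side'))]: print(nm,proj(c,C+[0,0,0]),proj(c,H))
E
```

```text
4.65 [0.3752 0.0981 0.3356] [-3.1244  0.4256 -3.073 ] [ 1.1814 -0.5092 -0.812   0.4321 -1.1252 -2.8479]
[0.484  0.0767 0.032 ] [0.4639 0.2437 0.032 ] [0.6014 0.0876 0.032 ] [0.5799 0.2741 0.032 ] 0.1681932280335922 0.1877707600512036
6.871105037441062 6.5530973033558615
case [0.5226 0.1659 0.032 ] 6.712101170398463 hinge [0.5732 0.1719 0.032 ] bed [0.5146 0.165  0.032 ] back mid-based [0.541 0.175 0.032]
w (np.float64(2.65656812155213), np.float64(1.9300000000000008))
s (np.float64(1.6282447598804826), np.float64(2.180000000000001))
d (np.float64(2.484814561411444), np.float64(1.9400000000000008))
s [np.float64(260.11600738510793), np.float64(224.8972740203589)] [np.float64(249.87073370031044), np.float64(217.48202280207954)]
d [np.float64(267.42013208804656), np.float64(243.38481568014868)] [np.float64(248.43904990016836), np.float64(238.4543330396962)]
```

The pose was cramped (arm folded, still settling). Return upright and look again from above the case.

```bash
python3 -m handwheel '[{"delta_pos":[1,0.2,0],"dr":[0,0,0]},{"delta_pos":[1,0.3,0],"dr":[-0.5,7.5,0]},{"delta_pos":[1,0.5,0],"dr":[-0.5,7.5,0]},{"delta_pos":[1,0.5,0.3],"dr":[-0.5,7.5,0]},{"delta_pos":[0,0.5,0.3],"dr":[-0.5,7.5,0]},{"delta_pos":[0,0,0],"dr":[0,0,0]},{"delta_pos":[0,0,0],"dr":[0,0,0]},{"delta_pos":[0,0,0],"dr":[0,0,0]}]'
python3 - <<'E'
from h import *
np.set_printoptions(precision=4,suppress=True)
print(get_state()['q'])
cal=calibration('wrist');snap('wrist','w3');print(get_state()['eef_pos'])
im=cv2.imread('pics/w3.png');cv2.imwrite('pics/w3c.png',cv2.resize(im[60:260,180:480],None,fx=2.6,fy=2.6,interpolation=cv2.INTER_CUBIC))
for q in ['case','case_bed','case_rim','case_hinge','lid_edge','tweezers']:
    print(q,[(np.round(x['location'],1).tolist(),round(x['conf'],2),onz(cal,x['location'],dict(case=0,case_bed=.019,case_rim=.032,case_hinge=.032,lid_edge=.12,tweezers=.004)[q])) for x in mark_of('wrist',q)[:2]])
E
```

```text
t: 5.45
eef_pos: [0.4898, 0.1566, 0.3539]
ee_rot: [-3.122, -0.081, -3.072]
force: [0.1, -0.3, 0.1]
width: 0.0871
gripper_force: 0.0
[ 0.669   0.0895 -0.0853 -0.0302 -1.4741 -2.1655]
[0.4894 0.1567 0.3545]
case [([334.5, 203.0], 0.82, array([0.5424, 0.1705, 0.    ]))]
case_bed [([335.5, 199.7], 0.9, array([0.5317, 0.1711, 0.019 ]))]
case_rim [([338.7, 204.9], 0.71, array([0.5371, 0.1768, 0.032 ]))]
case_hinge [([339.7, 233.8], 0.83, array([0.5883, 0.1827, 0.032 ]))]
lid_edge [([340.0, 278.6], 0.78, array([0.6249, 0.1835, 0.12  ]))]
tweezers [([336.4, 220.3], 0.87, array([0.5733, 0.1763, 0.004 ])), ([459.2, 160.1], 0.84, array([0.45  , 0.3765, 0.004 ]))]
```

View pics/w3c.png

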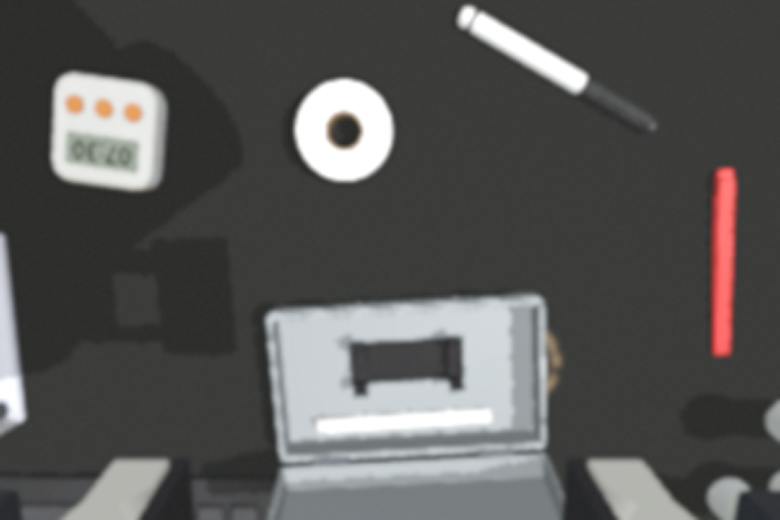

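Case crop: front rim corners (266,311),(546,294), hinge side (282,462),(548,450); saddles' centre near (406,363).

```bash
python3 - <<'E'
from h import *
np.set_printoptions(precision=4,suppress=True)
cal=calibration('wrist')
o=lambda u:[u[0]/2.6+180,u[1]/2.6+60]
fl,fr,bl,br=[onz(cal,o(u),.032) for u in ([266,311],[546,294],[280,464],[549,452])]
print(fl,fr,bl,br,np.linalg.norm(fl-fr),np.linalg.norm(bl-br),np.linalg.norm(fl-bl))
ang=lambda v:np.degrees(np.arctan2(-v[0],v[1]))
print(ang(fr-fl),ang(br-bl), ang(bl-fl)+90,ang(br-fr)+90)
print('center',(fl+fr+bl+br)/4)
print('bed saddles',onz(cal,o([406,363]),.02))
a=onz(cal,o([317,427]),.011);b=onz(cal,o([492,416]),.011);print('tw',a,b,ang(b-a),np.linalg.norm(a-b))
# saddle top outline corners
S=[onz(cal,o(u),.022) for u in ([352,342],[460,338],[357,392],[461,387])];print(S)
for p in [fl,fr,bl,br]:
  pass
for n,c in [('s',calibration('scene')),('d',calibration('side'))]:
  print(n,'rim',proj(c,[.5371,.1768,.032]),'hinge',proj(c,[.588,.1827,.032]))
E
```

```text
[0.5014 0.0814 0.032 ] [0.4773 0.2574 0.032 ] [0.6044 0.0946 0.032 ] [0.5818 0.2725 0.032 ] 0.1777168579745866 0.17928655360266982 0.10386318016153012
7.808074435360567 7.243884488761904 7.347323111462671 8.201765280716103
center [0.5412 0.1765 0.032 ]
bed saddles [0.5315 0.1736 0.02  ]
tw [0.5836 0.1164 0.011 ] [0.5663 0.2357 0.011 ] 8.247135142948027 0.120606257925955
[array([0.5196, 0.137 , 0.022 ]), array([0.5115, 0.2074, 0.022 ]), array([0.5533, 0.1426, 0.022 ]), array([0.5445, 0.2113, 0.022 ])]
s rim [np.float64(254.90444434701644), np.float64(223.9907025234912)] hinge [np.float64(244.7230742016173), np.float64(216.5524509914617)]
d rim [np.float64(259.75483067918253), np.float64(244.1920233334076)] hinge [np.float64(240.76646249572906), np.float64(239.19162884595363)]
```

```bash
cat >> h.py <<'E'
from scipy.spatial.transform import Rotation as Ro
def togo(P,z,y):
    z=np.array(z,float);z/=np.linalg.norm(z);y=np.array(y,float);y-=z*(y@z);y/=np.linalg.norm(y)
    R=np.c_[np.cross(y,z),y,z];s=get_state();C=Ro.from_euler('xyz',s['ee_rot'])
    print('t',s['t'],'pos',np.round(s['eef_pos'],4),'units',np.round((np.array(P)-s['eef_pos'])/.03,2),'dr',np.round((Ro.from_matrix(R)*C.inv()).as_rotvec(degrees=True),1),'q',np.round(s['q'],2),'w',round(s['width'],4),'F',np.round(s['force'],1),round(s['gripper_force'],1))
a=np.radians(4.3);SX=np.array([np.cos(a),np.sin(a),0]);SY=np.array([-np.sin(a),np.cos(a),0]);UZ=np.array([0,0,1.])
GZ=.5*SX-.866*UZ; B=np.array([.515,-.1455,.085])
E
python3 -m handwheel '[{"delta_pos":[-0.2,-1,-0.1],"dr":[0,0,0]},{"delta_pos":[-0.2,-1,-0.1],"dr":[0,0,0]},{"delta_pos":[-0.2,-1,-0.1],"dr":[0,0,0]},{"delta_pos":[-0.2,-1,-0.1],"dr":[0,0,0]},{"delta_pos":[-0.2,-1,-0.1],"dr":[0,0,0]},{"delta_pos":[-0.2,-1,-0.1],"dr":[0.5,-6.9,0]},{"delta_pos":[-0.2,-1,-0.2],"dr":[0.5,-6.9,0]},{"delta_pos":[-0.2,-1,-0.2],"dr":[0.5,-6.9,0]},{"delta_pos":[-0.2,-1,-0.2],"dr":[0.5,-6.9,0]},{"delta_pos":[-0.2,-1,-0.2],"dr":[0.5,-6.9,0]}]' -1
python3 -m handwheel '[{"delta_pos":[0,0,0],"dr":[0,0,0]},{"delta_pos":[0,0,0],"dr":[0,0,0]}]'
python3 -c "
from h import *
togo(B-.12*GZ,GZ,SY)"
```

```text
t: 6.8
eef_pos: [0.4294, -0.1431, 0.313]
ee_rot: [-3.123, 0.529, -3.069]
force: [1.2, -1.5, 0.4]
width: 0.088
gripper_force: 0.0
t: 7.0
eef_pos: [0.4291, -0.1434, 0.3127]
ee_rot: [-3.124, 0.523, -3.074]
force: [0.2, 0.2, 0.3]
width: 0.0875
gripper_force: 0.0
t 7.0 pos [ 0.4291 -0.1434  0.3127] units [ 0.87 -0.22 -4.13] dr [0.9 0.  0.9] q [ 0.18 -0.38 -0.72  0.11 -0.72 -1.75] w 0.0875 F [0.2 0.2 0.3] 0.0
```

```bash
python3 -m handwheel '[{"delta_pos":[0,0,-0.9],"dr":[0.9,0,0.9]},{"delta_pos":[0.1,-0.1,-0.9],"dr":[0,0,0]},{"delta_pos":[0.2,-0.1,-0.9],"dr":[0,0,0]},{"delta_pos":[0.3,0,-0.9],"dr":[0,0,0]},{"delta_pos":[0.27,0,-0.53],"dr":[0,0,0]},{"delta_pos":[0,0,0],"dr":[0,0,0]},{"delta_pos":[0,0,0],"dr":[0,0,0]}]'
python3 - <<'E'
from h import *
np.set_printoptions(precision=4,suppress=True)
togo(B-.12*GZ,GZ,SY)
cal=calibration('wrist');snap('wrist','w4')
im=cv2.imread('pics/w4.png');cv2.imwrite('pics/w4c.png',cv2.resize(im[150:350,190:450],None,fx=3,fy=3,interpolation=cv2.INTER_CUBIC))
for q in ['neb_mid','stand_rest','neb_end_a','neb_end_b']:
    print(q,[(np.round(x['location'],1).tolist(),round(x['conf'],2)) for x in mark_of('wrist',q)[:2]])
U=.866*SX+.5*UZ
print([proj(cal,B+k*U) for k in (-.042,0,.042)])
E
```

```text
t: 7.7
eef_pos: [0.4571, -0.1478, 0.1885]
ee_rot: [3.141, 0.521, -3.063]
force: [-0.4, -0.2, -0.7]
width: 0.0877
gripper_force: 0.0
t 7.7 pos [ 0.4571 -0.1478  0.1885] units [-0.07 -0.07  0.01] dr [-0.  -0.1 -0.2] q [ 0.11 -0.17 -0.87  0.05 -0.35 -1.64] w 0.0877 F [-0.4 -0.2 -0.7] 0.0
neb_mid [([326.7, 202.3], 0.79), ([321.6, 198.1], 0.43)]
stand_rest [([324.1, 200.3], 0.95), ([318.9, 198.3], 0.49)]
neb_end_a [([328.4, 157.9], 0.97), ([326.0, 239.9], 0.84)]
neb_end_b [([328.4, 157.9], 0.97), ([326.0, 239.9], 0.84)]
[[np.float64(322.6349196123049), np.float64(153.1814617902475)], [np.float64(322.6265428543759), np.float64(197.68831532195347)], [np.float64(322.61892765356265), np.float64(238.14891237859865)]]
```

View pics/w4c.png

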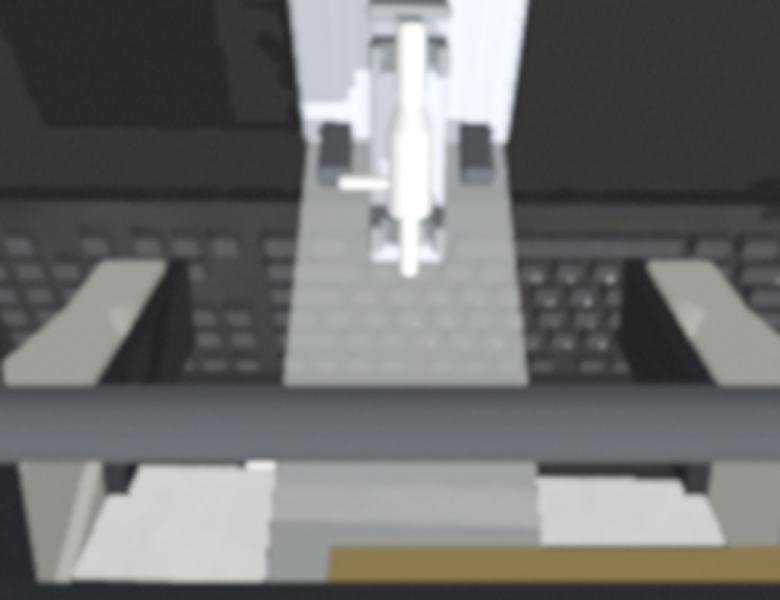

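The bar runs from crop (410,30) to (408,270), i.e. column ~326, between the fingers (105–165 and 650–710, centred 407): nearly centred, about 4 px right of the prediction. Update and go in to 30 mm short, then check.

```bash
sed -i 's/B=np.array(.*/B=np.array([.518,-.142,.087])/' h.py
python3 -c "
from h import *
cal=calibration('wrist');s=get_state();p=np.array(s['eef_pos']);z=Ro.from_euler('xyz',s['ee_rot']).as_matrix()[:,2]
print(proj(cal,p+.019*z),proj(cal,p+.12*z))
togo(B-.038*GZ,GZ,SY);togo(B-.009*GZ,GZ,SY)"
```

```text
[np.float64(324.9798659615699), np.float64(249.11342440313035)] [np.float64(325.0477564001093), np.float64(198.59245022127217)]
t 7.95 pos [ 0.4567 -0.1483  0.1894] units [ 1.41  0.16 -2.32] dr [-0.   0.1 -0.1] q [ 0.11 -0.17 -0.87  0.05 -0.35 -1.64] w 0.0877 F [0.  1.  0.5] 0.0
t 7.95 pos [ 0.4567 -0.1483  0.1894] units [ 1.89  0.2  -3.16] dr [-0.   0.1 -0.1] q [ 0.11 -0.17 -0.87  0.05 -0.35 -1.64] w 0.0877 F [0.  1.  0.5] 0.0
```

```bash
python3 -m handwheel '[{"delta_pos":[0.47,0.05,-0.8],"dr":[0,0,0]},{"delta_pos":[0.47,0.05,-0.8],"dr":[0,0,0]},{"delta_pos":[0.47,0.05,-0.8],"dr":[0,0,0]},{"delta_pos":[0.24,0.02,-0.4],"dr":[0,0,0]},{"delta_pos":[0.24,0.02,-0.36],"dr":[0,0,0]},{"delta_pos":[0,0,0],"dr":[0,0,0]},{"delta_pos":[0,0,0],"dr":[0,0,0]}]' -1
python3 -c "
from h import *
togo(B-.009*GZ,GZ,SY)
im,cal=snap('wrist','w5')
for q in ['neb_mid','neb_end_a']:
    print(q,[(np.round(x['location'],1).tolist(),round(x['conf'],2)) for x in mark_of('wrist',q)[:2]])
U=.866*SX+.5*UZ
print(np.round([proj(cal,B+k*U) for k in (-.042,0,.042)],1))"
```

```text
t: 8.65
eef_pos: [0.5136, -0.1449, 0.0947]
ee_rot: [3.135, 0.522, -3.065]
force: [-0.1, -0.2, -1.0]
width: 0.0877
gripper_force: 0.0
t 8.65 pos [ 0.5136 -0.1449  0.0947] units [-0.    0.08  0.  ] dr [-0.3 -0.1 -0.3] q [ 0.09  0.11 -0.93  0.1  -0.01 -1.68] w 0.0877 F [-0.1 -0.2 -1. ] 0.0
neb_mid [([325.2, 253.9], 0.91)]
neb_end_a [([330.4, 311.8], 0.85), ([330.0, 186.8], 0.82)]
[[329.7 188.1]
 [329.2 257.5]
 [328.8 316.9]]
```

View pics/w5.png

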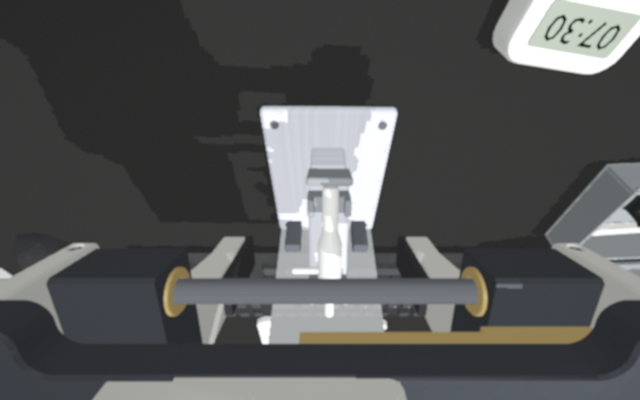

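Bar at column ~330, tool axis ~325: shift 3 mm to +y, then close.

```bash
python3 -m handwheel '[{"delta_pos":[0,0.1,0],"dr":[0,0,0]},{"delta_pos":[0,0,0],"dr":[0,0,0]}]' -1
python3 -m handwheel '[{"delta_pos":[0,0,0],"dr":[0,0,0]},{"delta_pos":[0,0,0],"dr":[0,0,0]},{"delta_pos":[0,0,0],"dr":[0,0,0]},{"delta_pos":[0,0,0],"dr":[0,0,0]},{"delta_pos":[0,0,0],"dr":[0,0,0]},{"delta_pos":[0,0,0],"dr":[0,0,0]},{"delta_pos":[0,0,0],"dr":[0,0,0]},{"delta_pos":[0,0,0],"dr":[0,0,0]}]' 1 15
python3 -c "
from h import *
togo(B-.009*GZ,GZ,SY)"
```

```text
t: 9.0
eef_pos: [0.5134, -0.1425, 0.095]
ee_rot: [3.133, 0.523, -3.065]
force: [-0.5, -0.2, 0.1]
width: 0.0877
gripper_force: 0.0
t: 9.8
eef_pos: [0.5133, -0.1427, 0.0942]
ee_rot: [3.133, 0.521, -3.065]
force: [0.1, 0.2, 0.9]
width: 0.0294
gripper_force: 0.0
t 9.8 pos [ 0.5133 -0.1427  0.0942] units [0.01 0.01 0.02] dr [-0.4 -0.2 -0.3] q [ 0.1   0.11 -0.93  0.09 -0.01 -1.68] w 0.0294 F [0.1 0.2 0.9] 0.0
```

```bash
python3 -m handwheel '[{"delta_pos":[0,0,0],"dr":[0,0,0]},{"delta_pos":[0,0,0],"dr":[0,0,0]},{"delta_pos":[0,0,0],"dr":[0,0,0]},{"delta_pos":[0,0,0],"dr":[0,0,0]},{"delta_pos":[0,0,0],"dr":[0,0,0]}]' 1 15
```

```text
t: 10.3
eef_pos: [0.5134, -0.1427, 0.0943]
ee_rot: [3.133, 0.521, -3.065]
force: [-0.5, -0.4, 0.3]
width: 0.014
gripper_force: 15.0
```

```bash
python3 -m handwheel '[{"delta_pos":[-0.15,-0.01,0.26],"dr":[0,0,0]},{"delta_pos":[-0.3,-0.02,0.52],"dr":[0,0,0]},{"delta_pos":[-0.4,-0.03,0.69],"dr":[0,0,0]},{"delta_pos":[-0.4,-0.03,0.69],"dr":[0,0,0]},{"delta_pos":[-0.4,-0.03,0.69],"dr":[0,0,0]},{"delta_pos":[-0.4,-0.03,0.69],"dr":[0,0,0]},{"delta_pos":[-0.4,0,0.8],"dr":[0,0,0]},{"delta_pos":[-0.4,0,0.9],"dr":[0,0,0]},{"delta_pos":[-0.2,0,0.9],"dr":[0,0,0]},{"delta_pos":[0,0,0],"dr":[0,0,0]}]'
python3 -c "
from h import *
togo([.42,-.14,.3],GZ,SY)"
```

```text
t: 11.3
eef_pos: [0.4228, -0.1473, 0.283]
ee_rot: [3.134, 0.529, -3.064]
force: [0.6, -0.6, -0.2]
width: 0.014
gripper_force: 15.0
t 11.3 pos [ 0.4228 -0.1473  0.283 ] units [-0.09  0.24  0.57] dr [-0.4  0.3 -0.4] q [ 0.12 -0.36 -0.74  0.02 -0.66 -1.62] w 0.014 F [ 0.6 -0.6 -0.2] 15.0
```

```bash
python3 -m handwheel '[{"delta_pos":[0,1,0.2],"dr":[-0.56,7.5,0]},{"delta_pos":[0,1,0.2],"dr":[-0.56,7.5,0]},{"delta_pos":[0,1,0],"dr":[-0.56,7.5,0]},{"delta_pos":[0,1,0],"dr":[-0.56,7.5,0]},{"delta_pos":[0.2,1,0],"dr":[0,0,7.8]},{"delta_pos":[0.5,1,0],"dr":[0,0,7.8]},{"delta_pos":[0.7,1,0],"dr":[0,0,7.8]},{"delta_pos":[0.7,1,0],"dr":[0,0,7.8]},{"delta_pos":[0.7,1,0],"dr":[0,0,7.8]},{"delta_pos":[0.7,1,0],"dr":[0,0,7.8]}]'
python3 -m handwheel '[{"delta_pos":[0,0.4,-0.5],"dr":[0,0,7.8]},{"delta_pos":[0,0.4,-0.5],"dr":[0,0,7.8]},{"delta_pos":[0,0,-0.5],"dr":[0,0,7.8]},{"delta_pos":[0,0,-0.5],"dr":[0,0,7.8]},{"delta_pos":[0,0,0],"dr":[0,0,7.8]},{"delta_pos":[0,0,0],"dr":[0,0,7.8]},{"delta_pos":[0,0,0],"dr":[0,0,0]},{"delta_pos":[0,0,0],"dr":[0,0,0]}]'
cat >> h.py <<'E'
a=np.radians(7.6);CX=np.array([np.cos(a),np.sin(a),0]);CY=np.array([-np.sin(a),np.cos(a),0])
BED=np.array([.532,.1748,.019])
def PZ(deg): return np.sin(np.radians(deg))*CX-np.cos(np.radians(deg))*UZ
E
python3 - <<'E'
from h import *
np.set_printoptions(precision=4,suppress=True)
togo(BED+.1*UZ,PZ(8),-CX)
cal=calibration('wrist');snap('wrist','w6');s=get_state();R=Ro.from_euler('xyz',s['ee_rot']).as_matrix();p=np.array(s['eef_pos'])
for q in ['neb_mid','neb_end_a']:
  for x in mark_of('wrist',q)[:2]:
    o,d=ray(cal,x['location']);n=R[:,1];t=((p-o)@n)/(d@n) if 0 else None
    # intersect with tool plane at z offset 9mm
    zz=R[:,2];t=((p+.009*zz-o)@zz)/(d@zz);print(q,x['location'],round(x['conf'],2),'tool xyz mm',1e3*R.T@(o+t*d-p))
im=cv2.imread('pics/w6.png');cv2.imwrite('pics/w6c.png',cv2.resize(im,(800,500)))
for k in (-.042,0,.042): print(proj(cal,p+R@[k,0,.009]))
E
```

```text
t: 12.3
eef_pos: [0.5274, 0.1542, 0.2894]
ee_rot: [3.131, -0.005, -2.243]
force: [0.2, -1.1, 0.2]
width: 0.014
gripper_force: 15.0
t: 13.1
eef_pos: [0.5267, 0.1768, 0.2298]
ee_rot: [3.131, -0.004, -1.436]
force: [-0.0, 0.7, -0.3]
width: 0.0141
gripper_force: 15.0
t 13.1 pos [0.5267 0.1768 0.2298] units [ 0.18 -0.07 -3.69] dr [ 1.4 -8.5 -0.1] q [ 0.67  0.18 -0.27 -0.   -1.13 -0.54] w 0.0141 F [-0.   0.7 -0.3] 15.0
neb_mid [323.2, 256.0] 0.58 tool xyz mm [ 1.2149 -1.2942  9.    ]
neb_end_a [323.0, 185.2] 0.8 tool xyz mm [43.8815 -1.2976  9.    ]
neb_end_a [328.5, 314.2] 0.61 tool xyz mm [-39.7681   1.9253   9.    ]
[np.float64(325.42577345018765), np.float64(317.1378564906583)]
[np.float64(325.4236571091447), np.float64(257.85033690030264)]
[np.float64(325.4211842697296), np.float64(188.57581437545528)]
```

View pics/w6c.png

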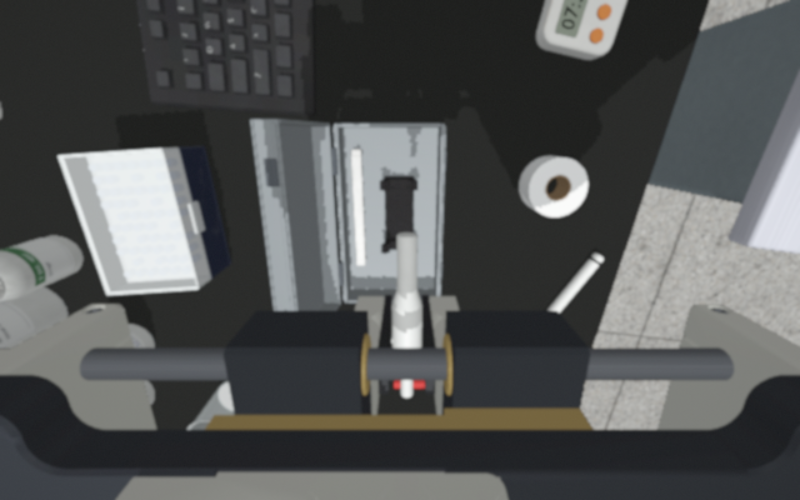

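```bash
python3 - <<'E'
from h import *
np.set_printoptions(precision=4,suppress=True)
cal=calibration('wrist')
F=lambda p:np.array([(p-BED)@CX,(p-BED)@CY])*1e3
o=lambda u:[u[0]/1.25,u[1]/1.25]
for n,u,z in [('sadL',[383,184],.022),('sadR',[417,184],.022),('FRout',[446,124],.032),('FRlow',[441,300],.032),('BL',[334,125],.032),('BLlow',[344,302],.032)]: print(n,F(onz(cal,o(u),z)))
for q,z in [('case_bed',.019),('case_rim',.032),('case_hinge',.032)]:
  for x in mark_of('wrist',q)[:1]: print(q,round(x['conf'],2),F(onz(cal,x['location'],z)))
togo(BED+.0017*CY+.075*UZ,PZ(8),-CX)
E
```

```text
sadL [ 15.7685 -34.85  ]
sadR [-17.0125 -34.9255]
FRout [-41.8088 -89.4754]
FRlow [-43.1184  83.4647]
BL [ 57.9926 -88.2363]
BLlow [57.6849 85.6019]
case_bed 0.79 [-0.291  -1.4511]
case_rim 0.79 [ 7.7153 -1.0643]
case_hinge 0.67 [59.2358 -0.1374]
t 13.4 pos [0.5268 0.1768 0.2305] units [ 0.16 -0.01 -4.55] dr [ 1.4 -8.5 -0.3] q [ 0.67  0.18 -0.27 -0.   -1.13 -0.54] w 0.0138 F [-0.2 -0.2 -0.3] 15.0
```

```bash
cat >> h.py <<'E'
BED=np.array([.5314,.1732,.019])
def tcp(h,deg=8): return BED-.009*PZ(deg)+.0017*CY+h*UZ
E
python3 -m handwheel '[{"delta_pos":[0,0,-0.7],"dr":[0.7,-4.25,0]},{"delta_pos":[0,0,-0.8],"dr":[0.7,-4.25,-0.2]},{"delta_pos":[0.1,-0.03,-0.8],"dr":[0,0,0]},{"delta_pos":[0,-0.03,-0.8],"dr":[0,0,0]},{"delta_pos":[0,0,-0.8],"dr":[0,0,0]},{"delta_pos":[0,0,-0.5],"dr":[0,0,0]},{"delta_pos":[0,0,0],"dr":[0,0,0]},{"delta_pos":[0,0,0],"dr":[0,0,0]}]'
python3 -c "
from h import *
togo(tcp(.05),PZ(8),-CX);togo(tcp(.002),PZ(8),-CX)"
```

```text
t: 14.2
eef_pos: [0.5301, 0.1751, 0.0988]
ee_rot: [-3.001, -0.0, -1.436]
force: [-0.4, 0.6, -0.3]
width: 0.0138
gripper_force: 15.0
t 14.2 pos [0.5301 0.1751 0.0988] units [-0.   -0.01 -0.7 ] dr [-0.   0.  -0.2] q [ 0.72  0.24 -0.6   0.13 -0.62 -0.69] w 0.0138 F [-0.4  0.6 -0.3] 15.0
t 14.2 pos [0.5301 0.1751 0.0988] units [-0.   -0.01 -2.3 ] dr [-0.   0.  -0.2] q [ 0.72  0.24 -0.6   0.13 -0.62 -0.69] w 0.0138 F [-0.4  0.6 -0.3] 15.0
```

```bash
python3 -m handwheel '[{"delta_pos":[0,0,-0.4],"dr":[0,0,0]},{"delta_pos":[0,0,-0.4],"dr":[0,0,0]},{"delta_pos":[0,0,-0.4],"dr":[0,0,0]},{"delta_pos":[0,0,-0.3],"dr":[0,0,0]},{"delta_pos":[0,0,-0.2],"dr":[0,0,0]},{"delta_pos":[0,0,0],"dr":[0,0,0]}]'
python3 - <<'E'
from h import *
togo(tcp(.002),PZ(8),-CX)
cal=calibration('wrist');snap('wrist','w7')
im=cv2.imread('pics/w7.png');cv2.imwrite('pics/w7c.png',cv2.resize(im,(800,500)))
F=lambda p:np.round(np.array([(p-BED)@CX,(p-BED)@CY])*1e3,1)
for q,z in [('case_bed',.019),('case_rim',.032),('case_hinge',.032),('neb_mid',.033),('neb_end_a',.033)]:
  for x in mark_of('wrist',q)[:2]: print(q,np.round(x['location']),round(x['conf'],2),F(onz(cal,x['location'],z)))
E
```

```text
t: 14.8
eef_pos: [0.5294, 0.1746, 0.0471]
ee_rot: [-3.002, -0.0, -1.436]
force: [-0.5, -0.7, -0.9]
width: 0.014
gripper_force: 15.0
t 14.8 pos [0.5294 0.1746 0.0471] units [ 0.02  0.   -0.57] dr [ 0.  -0.  -0.1] q [ 0.72  0.32 -0.66  0.17 -0.48 -0.73] w 0.014 F [-0.5 -0.7 -0.9] 15.0
case_bed [327. 237.] 0.86 [ 1.  -2.2]
case_rim [310. 248.] 0.74 [10.  -0.9]
case_hinge [230. 244.] 0.97 [60.9  0.6]
neb_mid [326. 314.] 0.54 [-0.4 45.5]
neb_end_a [325. 314.] 0.8 [ 0.7 46.2]
neb_end_a [323. 188.] 0.78 [  1.7 -39.4]
```

View pics/w7c.png

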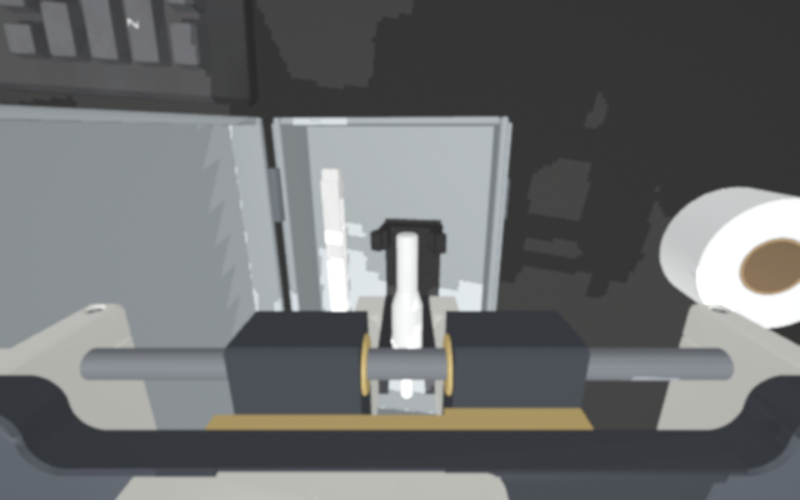

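The bar (column ~407) is centred over the saddle (372–445), case walls clear of the fingers. Lower it.

```bash
python3 -m handwheel '[{"delta_pos":[0,-0.05,-0.25],"dr":[0,0,0]},{"delta_pos":[0,0,-0.2],"dr":[0,0,0]},{"delta_pos":[0,0,-0.1],"dr":[0,0,0]},{"delta_pos":[0,0,0],"dr":[0,0,0]}]'
python3 -m handwheel '[{"delta_pos":[0,0,-0.05],"dr":[0,0,0]},{"delta_pos":[0,0,0],"dr":[0,0,0]}]'
```

```text
t: 15.5
eef_pos: [0.5296, 0.1732, 0.0305]
ee_rot: [-3.002, -0.001, -1.435]
force: [-0.3, -0.7, 2.1]
width: 0.0134
gripper_force: 15.0
t: 15.7
eef_pos: [0.5299, 0.1732, 0.03]
ee_rot: [-3.001, -0.0, -1.435]
force: [-4.8, -2.1, 11.9]
width: 0.014
gripper_force: 15.0
```

```bash
python3 -m handwheel '[{"delta_pos":[0,0,0.03],"dr":[0,0,0]},{"delta_pos":[0,0,0],"dr":[0,0,0]}]'
python3 -m handwheel '[{"delta_pos":[0,0,0],"dr":[0,0,0]},{"delta_pos":[0,0,0],"dr":[0,0,0]},{"delta_pos":[0,0,0],"dr":[0,0,0]},{"delta_pos":[0,0,0],"dr":[0,0,0]},{"delta_pos":[0,0,0],"dr":[0,0,0]}]' 0.42
python3 -c "
from h import *
togo(tcp(.002),PZ(8),-CX)"
```

```text
t: 15.9
eef_pos: [0.5299, 0.1735, 0.0303]
ee_rot: [-3.001, 0.0, -1.435]
force: [-0.5, -0.1, 0.7]
width: 0.0142
gripper_force: 15.0
t: 16.4
eef_pos: [0.5299, 0.1735, 0.0303]
ee_rot: [-3.001, 0.0, -1.435]
force: [0.3, -0.2, -0.2]
width: 0.0253
gripper_force: 0.0
t 16.4 pos [0.5299 0.1735 0.0303] units [ 0.    0.04 -0.01] dr [-0.   0.  -0.2] q [ 0.71  0.34 -0.69  0.18 -0.43 -0.74] w 0.0253 F [ 0.3 -0.2 -0.2] 0.0
```

```bash
python3 -m handwheel '[{"delta_pos":[-0.03,0,0.2],"dr":[0,0,0]},{"delta_pos":[-0.05,-0.01,0.4],"dr":[0,0,0]},{"delta_pos":[-0.08,-0.01,0.6],"dr":[0,0,0]},{"delta_pos":[-0.1,0,0.8],"dr":[0,0,0]},{"delta_pos":[-0.1,0,1],"dr":[0,0,0]},{"delta_pos":[0,0,1],"dr":[0,0,0]},{"delta_pos":[0,0,1],"dr":[0,0,0]},{"delta_pos":[0,0,1],"dr":[0,0,0]},{"delta_pos":[0,0,0],"dr":[0,0,0]},{"delta_pos":[0,0,0],"dr":[0,0,0]}]'
python3 - <<'E'
from h import *
togo(tcp(.2),PZ(8),-CX)
F=lambda p:np.round(np.array([(p-BED)@CX,(p-BED)@CY])*1e3,1)
cal=calibration('wrist');im,_=snap('wrist','w8')
for q,z in [('case_bed',.019),('case_rim',.032),('case_hinge',.032),('neb_mid',.019),('neb_end_a',.019),('tweezers',.004),('lid_edge',.12)]:
  for x in mark_of('wrist',q)[:2]: print(q,np.round(x['location']),round(x['conf'],2),F(onz(cal,x['location'],z)))
E
```

```text
t: 17.4
eef_pos: [0.519, 0.1731, 0.2114]
ee_rot: [-3.0, 0.002, -1.435]
force: [0.1, -0.9, -0.4]
width: 0.0254
gripper_force: 0.0
t 17.4 pos [0.519  0.1731 0.2114] units [0.36 0.05 0.55] dr [-0.1  0.1 -0.2] q [ 0.73  0.09 -0.47  0.1  -0.89 -0.66] w 0.0254 F [ 0.1 -0.9 -0.4] 0.0
case_bed [337. 179.] 0.71 [1.1 0.1]
case_rim [328. 179.] 0.84 [10.2 -2.9]
case_hinge [287. 177.] 0.77 [58.2 -2.6]
neb_mid [335. 179.] 0.68 [3.3 0.9]
neb_end_a [336. 141.] 0.7 [  3.  -44.5]
neb_end_a [336. 215.] 0.65 [ 1.2 46.6]
tweezers [305. 170.] 0.59 [42.6 -6.3]
tweezers [332. 173.] 0.3 [ 9.5 -3.1]
lid_edge [206. 199.] 0.86 [110.2  -2. ]
```

```bash
python3 - <<'E'
from h import *
np.set_printoptions(precision=4,suppress=True,linewidth=200)
im=cv2.cvtColor(cv2.imread('pics/w8.png'),cv2.COLOR_BGR2GRAY);cal=calibration('wrist')
print('col336',list(zip(range(110,236,3),im[110:236:3,336])))
for r in (150,160,180,205): print(r,im[r,300:372:2])
P=lambda k,x,z:np.round(proj(cal,BED+k*CY+x*CX+UZ*z),1)
print('ends',P(-.042,0,0),P(.042,0,0),'top',P(-.042,0,.007),P(.042,0,.007),'rim',P(-.088,-.041,.013),P(.088,-.041,.013))
E
```

```text
col336 [(110, np.uint8(190)), (113, np.uint8(189)), (116, np.uint8(190)), (119, np.uint8(190)), (122, np.uint8(191)), (125, np.uint8(191)), (128, np.uint8(191)), (131, np.uint8(193)), (134, np.uint8(188)), (137, np.uint8(186)), (140, np.uint8(160)), (143, np.uint8(180)), (146, np.uint8(252)), (149, np.uint8(252)), (152, np.uint8(253)), (155, np.uint8(253)), (158, np.uint8(252)), (161, np.uint8(253)), (164, np.uint8(253)), (167, np.uint8(248)), (170, np.uint8(249)), (173, np.uint8(254)), (176, np.uint8(255)), (179, np.uint8(255)), (182, np.uint8(255)), (185, np.uint8(255)), (188, np.uint8(255)), (191, np.uint8(255)), (194, np.uint8(255)), (197, np.uint8(244)), (200, np.uint8(253)), (203, np.uint8(252)), (206, np.uint8(253)), (209, np.uint8(253)), (212, np.uint8(235)), (215, np.uint8(200)), (218, np.uint8(201)), (221, np.uint8(201)), (224, np.uint8(201)), (227, np.uint8(165)), (230, np.uint8(140)), (233, np.uint8(140))]
150 [232 255 255 253 197 187 193 192 192 193 175  90  55  51  48  50  78 203 252 255 232 134  53  54  51  53 103 186 195 195 195 195 195 195 195 177]
160 [225 255 255 251 205 184 193 194 194 194 194 194 195 163  66  56  83 207 252 254 227 125  53  56  56 112 188 196 196 196 196 196 197 197 194 174]
180 [210 255 255 255 232 196 195 195 195 196 196 196 197 163  62  95 208 248 255 255 244 212 111  56  64 162 198 198 198 198 198 198 198 199 188 175]
205 [197 235 255 255 244 199 197 197 197 197 192 110  53  52 102 162 166 198 253 240 165 134 108  54  52  85 178 201 201 201 201 201 201 197 181 176]
ends [337.7 143.7] [336.6 212.8] top [337.1 144.5] [336.  214.8] rim [377.  100.9] [368.5 253.6]
```

The bar is seated (rows 144–213 as predicted). Now plan the lid closing: check what stands behind it.

```bash
python3 - <<'E'
from h import *
np.set_printoptions(precision=3,suppress=True)
s=calibration('scene');C=BED+.008*CX-.019*UZ
F=lambda p:np.array([(p-C)@CX,(p-C)@CY])*1e3
for n,uv,z in [('monbase',[240,158],0),('monbase r',[291,143],0),('mon screen low L',[208,160],.1),('screen low R',[313,118],.1),('tray front bot',[212,208],0),('tray near r',[234,187],.03),('tray l',[192,190],.04)]:
    p=onz(s,uv,z);print(n,p,F(p))
E=lambda x,z,y=0:C+x/1e3*CX+y/1e3*CY+z/1e3*UZ
togo(E(128,230),-UZ,CY)
for x,z in [(128,118),(81,131),(57.6,138),(32,133),(9,121),(-9.5,102.5),(-18,87.5),(-24,71)]: togo(E(x,z),-UZ,CY) if 0 else print(x,z,E(x,z))
E
```

```text
monbase [ 0.901 -0.009  0.   ] [ 334.649 -229.136]
monbase r [ 0.852 -0.227  0.   ] [ 257.331 -438.786]
mon screen low L [0.853 0.154 0.1  ] [307.933 -61.688]
screen low R [ 0.821 -0.317  0.1  ] [ 214.595 -524.017]
tray front bot [0.726 0.23  0.   ] [191.998  30.835]
tray near r [0.74  0.124 0.03 ] [192.639 -76.097]
tray l [0.811 0.254 0.04 ] [279.761  43.235]
t 17.8 pos [0.519 0.173 0.21 ] units [4.91 0.61 0.68] dr [  5.4   7.  -90. ] q [ 0.73  0.1  -0.47  0.1  -0.89 -0.66] w 0.0253 F [-0.4 -0.   1. ] 0.0
128 118 [0.666 0.191 0.118]
81 131 [0.62  0.185 0.131]
57.6 138 [0.596 0.182 0.138]
32 133 [0.571 0.178 0.133]
9 121 [0.548 0.175 0.121]
-9.5 102.5 [0.53  0.173 0.102]
-18 87.5 [0.521 0.172 0.087]
-24 71 [0.516 0.171 0.071]
```

```bash
cat >> h.py <<'E'
def L(x,z): return BED+(.008+x/1e3)*CX+(z/1e3-.019)*UZ
E
python3 -m handwheel '[{"delta_pos":[0,0,0.7],"dr":[-1.06,7.9,0]},{"delta_pos":[0.2,0,0],"dr":[0,0,-7.5]},{"delta_pos":[0.5,0,0],"dr":[0,0,-7.5]},{"delta_pos":[0.6,0.1,0],"dr":[0,0,-7.5]},{"delta_pos":[0.6,0.1,0],"dr":[0,0,-7.5]},{"delta_pos":[0.6,0.1,0],"dr":[0,0,-7.5]},{"delta_pos":[0.6,0.1,0],"dr":[0,0,-7.5]},{"delta_pos":[0.6,0.1,0],"dr":[0,0,-7.5]},{"delta_pos":[0.6,0.1,0],"dr":[0,0,-7.5]},{"delta_pos":[0.6,0,0],"dr":[0,0,-7.5]}]' 1 10
python3 -m handwheel '[{"delta_pos":[0,0,0],"dr":[0,0,-7.5]},{"delta_pos":[0,0,0],"dr":[0,0,-7.5]},{"delta_pos":[0,0,0],"dr":[0,0,-7.5]},{"delta_pos":[0,0,0],"dr":[0,0,0]}]'
python3 -c "
from h import *
togo(L(130,115),-UZ,CY)"
```

```text
t: 18.8
eef_pos: [0.6668, 0.191, 0.2301]
ee_rot: [-3.137, -0.001, -2.619]
force: [-0.9, -0.4, -0.4]
width: 0.0002
gripper_force: 0.0
t: 19.2
eef_pos: [0.6661, 0.1907, 0.2301]
ee_rot: [-3.137, -0.001, -3.009]
force: [0.1, 0.1, 0.4]
width: 0.0005
gripper_force: 0.0
t 19.2 pos [0.6661 0.1907 0.2301] units [ 0.07  0.02 -3.84] dr [ 0.3 -0.  -0. ] q [ 0.56  0.4   0.03  0.   -1.21 -2.  ] w 0.0005 F [0.1 0.1 0.4] 0.0
```

```bash
python3 -m handwheel '[{"delta_pos":[0.2,0.02,-0.8],"dr":[0,0,0]},{"delta_pos":[0,0,-0.8],"dr":[0,0,0]},{"delta_pos":[0,0,-0.8],"dr":[0,0,0]},{"delta_pos":[0,0,-0.8],"dr":[0,0,0]},{"delta_pos":[0,0,-0.5],"dr":[0,0,0]},{"delta_pos":[0,0,0],"dr":[0,0,0]}]'
python3 -m handwheel '[{"delta_pos":[-0.3,-0.04,0],"dr":[0,0,0]},{"delta_pos":[-0.3,-0.04,0],"dr":[0,0,0]},{"delta_pos":[-0.3,-0.04,0],"dr":[0,0,0]},{"delta_pos":[-0.3,-0.04,0],"dr":[0,0,0]},{"delta_pos":[0,0,0],"dr":[0,0,0]}]'
python3 -c "
from h import *
togo(L(81,131),-UZ,CY)
cal=calibration('wrist');snap('wrist','w9')
print(mark_of('wrist','lid_edge')[:1],[ (p,np.round(proj(cal,L(51-100*np.cos(p)+20*np.sin(p),32+100*np.sin(p)+20*np.cos(p))))) for p in (1.4,1.6,1.8,1.92)])"
```

```text
t: 19.8
eef_pos: [0.6708, 0.1908, 0.1171]
ee_rot: [-3.136, -0.004, -3.005]
force: [-0.6, 0.3, -0.1]
width: 0.0005
gripper_force: 0.0
t: 20.3
eef_pos: [0.6354, 0.1868, 0.1213]
ee_rot: [-3.138, 0.002, -3.006]
force: [-0.0, 0.3, 0.3]
width: 0.0
gripper_force: 0.0
t 20.3 pos [0.6354 0.1868 0.1213] units [-0.53 -0.06  0.32] dr [ 0.2  0.1 -0.2] q [ 0.58  0.43 -0.18  0.01 -0.96 -2.02] w 0.0 F [-0.   0.3  0.3] 0.0
[{'location': [323.3, 253.4], 'conf': 0.58}] [(1.4, array([326., 199.])), (1.6, array([326., 236.])), (1.8, array([326., 263.])), (1.92, array([326., 275.]))]
```

```bash
python3 -m handwheel '[{"delta_pos":[-0.35,-0.05,0.18],"dr":[0,0,0]},{"delta_pos":[-0.35,-0.05,0.18],"dr":[0,0,0]},{"delta_pos":[-0.36,-0.05,0.1],"dr":[0,0,0]},{"delta_pos":[-0.36,-0.05,0.1],"dr":[0,0,0]},{"delta_pos":[0,0,0],"dr":[0,0,0]}]'
python3 -c "
from h import *
togo(L(29,131),-UZ,CY)
cal=calibration('wrist');snap('wrist','w10')
print(mark_of('wrist','lid_edge')[:1],[ (p,np.round(proj(cal,L(51-100*np.cos(p)+20*np.sin(p),32+100*np.sin(p)+20*np.cos(p))))) for p in (1,1.2,1.4,1.6,1.8)])"
```

```text
t: 20.9
eef_pos: [0.592, 0.1804, 0.1376]
ee_rot: [-3.137, 0.0, -3.006]
force: [0.6, -0.5, 0.1]
width: 0.0002
gripper_force: 0.0
t 20.9 pos [0.592  0.1804 0.1376] units [-0.8  -0.08 -0.22] dr [ 0.2  0.  -0.2] q [ 0.61  0.36 -0.26  0.   -0.96 -2.05] w 0.0002 F [ 0.6 -0.5  0.1] 0.0
[{'location': [325.4, 233.3], 'conf': 0.79}] [(1, array([327., 192.])), (1.2, array([327., 229.])), (1.4, array([327., 263.])), (1.6, array([326., 291.])), (1.8, array([326., 310.]))]
```

```bash
python3 -m handwheel '[{"delta_pos":[-0.4,-0.05,-0.11],"dr":[0,0,0]},{"delta_pos":[-0.4,-0.05,-0.11],"dr":[0,0,0]},{"delta_pos":[-0.38,-0.05,-0.22],"dr":[0,0,0]},{"delta_pos":[-0.38,-0.05,-0.22],"dr":[0,0,0]},{"delta_pos":[-0.3,-0.04,-0.32],"dr":[0,0,0]},{"delta_pos":[-0.3,-0.04,-0.32],"dr":[0,0,0]},{"delta_pos":[0,0,0],"dr":[0,0,0]}]'
python3 -c "
from h import *
togo(L(-24,71),-UZ,CY)
cal=calibration('wrist');snap('wrist','w11')
print(mark_of('wrist','lid_edge')[:1],[ (p,np.round(proj(cal,L(51-100*np.cos(p)+20*np.sin(p),32+100*np.sin(p)+20*np.cos(p))))) for p in (.2,.4,.6,.8,1.)])"
```

```text
t: 21.7
eef_pos: [0.5268, 0.1714, 0.0959]
ee_rot: [-3.136, -0.003, -3.007]
force: [-0.4, -0.6, 1.0]
width: 0.0008
gripper_force: 0.0
t 21.7 pos [0.5268 0.1714 0.0959] units [-0.38 -0.01 -0.83] dr [ 0.4 -0.1 -0.1] q [ 0.67  0.31 -0.45  0.   -0.82 -2.11] w 0.0008 F [-0.4 -0.6  1. ] 0.0
[{'location': [322.9, 212.4], 'conf': 0.84}] [(0.2, array([327., 200.])), (0.4, array([327., 227.])), (0.6, array([327., 262.])), (0.8, array([327., 304.])), (1.0, array([327., 349.]))]
```

```bash
python3 -m handwheel '[{"delta_pos":[-0.15,-0.01,-0.3],"dr":[0,0,0]},{"delta_pos":[-0.15,-0.01,-0.3],"dr":[0,0,0]},{"delta_pos":[-0.08,0,-0.2],"dr":[0,0,0]},{"delta_pos":[0,0,0],"dr":[0,0,0]}]'
python3 -m handwheel '[{"delta_pos":[0,0,-0.05],"dr":[0,0,0]},{"delta_pos":[0,0,0],"dr":[0,0,0]}]'
```

```text
t: 22.2
eef_pos: [0.5162, 0.171, 0.0723]
ee_rot: [-3.136, -0.002, -3.007]
force: [0.3, 0.3, -0.2]
width: 0.0005
gripper_force: 0.0
t: 22.4
eef_pos: [0.5173, 0.1716, 0.072]
ee_rot: [-3.137, -0.0, -3.007]
force: [-1.0, -0.0, 0.3]
width: 0.0006
gripper_force: 0.0
```

Keep pressing in small steps until the force shows the lid on its stop.

```bash
for i in 1 2 3; do python3 -m handwheel '[{"delta_pos":[0,0,-0.04],"dr":[0,0,0]},{"delta_pos":[0,0,0],"dr":[0,0,0]}]' | grep -E "eef|force: \["; done
```

```text
eef_pos: [0.5175, 0.1717, 0.0713]
force: [-1.7, 0.6, 3.1]
eef_pos: [0.5176, 0.1717, 0.0711]
force: [-4.5, -0.3, 14.1]
eef_pos: [0.5176, 0.1717, 0.071]
force: [-8.9, -0.7, 24.7]
```

The lid is on its stop (tip at 52 mm, 25 N). Back off and verify.

```bash
python3 -m handwheel '[{"delta_pos":[0,0,0.3],"dr":[0,0,0]},{"delta_pos":[-0.2,0,0.8],"dr":[0,0,0]},{"delta_pos":[-0.3,0,1],"dr":[0,0,0]},{"delta_pos":[-0.3,0,1],"dr":[0,0,0]},{"delta_pos":[-0.3,0,1],"dr":[0,0,0]},{"delta_pos":[-0.3,0,1],"dr":[0,0,0]},{"delta_pos":[0,0,0],"dr":[0,0,0]},{"delta_pos":[0,0,0],"dr":[0,0,0]},{"delta_pos":[0,0,0],"dr":[0,0,0]}]'
python3 - <<'E'
from h import *
pos=lambda p:L(51-100*np.cos(p)+20*np.sin(p),32+100*np.sin(p)+20*np.cos(p))
for c in ['wrist','scene','side']:
    cal=calibration(c);snap(c,'z'+c);print(c,mark_of(c,'lid_edge')[:1],[np.round(proj(cal,pos(p)),1).tolist() for p in (0,.1,.3)])
print(get_state()['force'])
E
```

```text
t: 23.9
eef_pos: [0.475, 0.1713, 0.2208]
ee_rot: [-3.137, -0.001, -3.007]
force: [0.3, -1.1, -1.3]
width: 0.0004
gripper_force: 0.0
wrist [{'location': [315.3, 199.3], 'conf': 0.65}] [[320.8, 198.3], [320.7, 203.2], [320.3, 216.1]]
scene [{'location': [263.7, 224.7], 'conf': 0.59}] [[265.0, 226.2], [264.4, 223.7], [262.4, 218.4]]
side [{'location': [275.3, 244.8], 'conf': 0.84}] [[277.9, 241.4], [276.7, 237.9], [273.2, 230.8]]
[0.5137438  0.51208927 0.0048986 ]
```

All three cameras agree that the lid is shut; handing in.

```bash
python3 -c "
from station import job_done;print(job_done())"
```

```text
the job is handed in; nothing more can be done
None
```

The nebuliser is in both saddles of the case, released and centred, the lid is fully shut, and the job is handed in at about 24 s of the 61 s; the judge's result was not shown to me.

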